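Take the depth of a bore with a locking depth gauge

ROBOT

A 6-joint arm with a two-finger parallel gripper is mounted at the origin on the work surface. World frame = base frame: x ahead of the robot, y to its left, z up, the work surface at z = 0. Lengths are in mm, angles in rad, forces in N, time in s.
With the tool pointing down it reaches from about 275 to 775 mm from the base axis. Payload 14.6 kg.
Tool frame: the origin (TCP) lies between the finger pads; the fingertips stand 25 mm ahead of it and the grasp point (between the pads) lies 6 mm ahead of it; z points along the fingers, y is the direction in which the jaws open and shut (so a half turn about z gives the same grasp; the last joint's range is limited). The gripper opens to 85 mm and grips with 20 to 120 N. Pads are 22 mm wide; open, the fingers measure 114 mm over their backs; the gripper's body (76 mm by 85 mm) begins 54 mm behind the grasp point. The pads swing forward as they close: fully open they stand 13 mm farther back than shut.
Start: joints at [1.184, 0.263, -0.048, 1.259, 0, 1.415], TCP at [120.613, 510.961, 256.278] pointing down, gripper open.
Joint ranges: [-2.65, 2.65], [-0.89, 1.7], [-1.18, 1.37], [-2.13, 2.11], [-1.35, 1.29], [-3.14, 3.14]. Speed limits (rad/s): [1.89, 1.89, 2.57, 2.79, 3.14, 3.14].

INTERFACE

Orientations are given as a unit quaternion [x, y, z, w].
In Python, from plant import ctrl gives the robot as it stands.
- The arm moves only by the shell command python3 -m creep 'ROWS' [FORCE]. ROWS is JSON, a list of rows, each a list of 3 entries, a list of its own where there are three numbers: the shift along the tool's x, y, z in m, then the turn, a rotation vector about the tool's x, y, z in rad, then the opening, from 0 (shut) to 1 (fully open). A call has 1 to 12 rows; each row is the pose to reach, as a shift and turn from the pose measured when the call began, along the tool's axes at that moment; what a row does not reach only later rows make up. A row lasts 1/10 s, in which the tool goes at most 50 mm and 8.59 degrees, less where a joint would pass 70% of its speed; a pose out of reach is approached as far as the arm can. A call with a gripper value outside its range is refused whole. The fingers move at their own pace and stop on an object; FORCE is the grip in N (left out, the last holds). Time passes only in rows, so rows that repeat a pose let the fingers close. It gives the time, the measured TCP pose, the force and the opening at its end, in the units of the state.
- ctrl.read_state(): the state, without advancing time (a new reading comes with each control period).
- ctrl.grab_frame(name): name is "scene" or "top"; returns the picture (400x640x3 uint8, red, green, blue); there is no depth.
- ctrl.camera_model(name): a dict with "camera_matrix" (3x3 intrinsics, pixels), "k1" (the pictures are not rectified: a ray, as slopes to the right and down, at radius r is drawn at 1 + k1 r^2 times it, then the intrinsics apply), "eye" and "rotation" of the camera in the world. Camera axes: x right, y down, z forward; pixel columns grow to the right and rows downward; lengths in mm; the calibration is good to about 2 mm. A picture is of the moment at which its call begins. camera_model takes no time and is no camera call.
- ctrl.finish_job(): hands the job in, once; it reports no verdict.
The state is a dict: "t": time; "q": joint angles; "qvel": joint speeds; "joint_torque": joint torques, N m; "ee_pos": TCP position; "tool_rot": TCP orientation; "wrist_force": force on the tool from outside, world axes, zero at the start; "ft_torque": the same for the moment, N m; "finger_gap": finger opening in mm.
Only numpy, scipy, OpenCV 4.12 (cv2) and the standard library are available. Lean on these libraries where they do the work, as an engineer would, in place of code of your own. Each camera call takes 0.05 s, during which the arm holds its last target.

TASK

Stand the depth gauge flat on top of the steel block in the vise, across the block's wider bore, and lower its probe into the bore until you feel it gently touch bottom. Keep it there, turn the bar on top a quarter turn clockwise to its stop so the slide is locked at that depth, then let go, leaving the gauge standing on the block. Do not ram the probe, and leave the other things alone.

Things in the scene. Friction and masses are not known exactly. Their poses are not given: they have to be found in the camera images.
- gauge: Depth gauge, loose, 0.5 to 0.8 kg in all: flat steel foot 36 (x) x 96 (y) x 14 mm high, aluminium tower 26 x 26 mm in its middle up to 44 mm (collar to 48 mm). Origin at the centre of the foot's underside, z up, y along the foot. A vertical probe rod runs through the middle of tower and foot and carries a locking bar on top. Lifted by the bar, the whole gauge hangs from it upright.
- probe: Steel probe rod, 8 mm thick, flat end; origin at the centre of its lower tip. Starts fully up at its stop, tip 2 mm above the foot's underside. With the foot resting on something, pushing the bar down slides it up to 62 mm; it stays where left, 1 to 3 N slides it; past first touch force rises steeply. Lifted by the bar unlocked, the foot's weight draws it back up to its stop.
- lock_bar (a point): Centre of the black locking bar that is the gauge's grip, rigidly on top of the probe rod (128 mm above the probe's tip, 130 mm above the foot's underside when the probe is up): 42 mm long, 14 mm wide, 24 mm high; a 26 mm disc lies just under it. Its x axis runs along the 42 mm. Unlocked, the bar lies across the foot (bar x along gauge x).
- lock (a joint): Turn of the locking bar about the rod: 0 = unlocked, bar across the foot; grows clockwise seen from above to a stop at 1.57 rad = locked, bar along the foot. The turn wedges the rod in the tower and takes under 0.1 N m; the foot's weight on the block normally keeps it from turning along, but it may creep a few degrees. It stays where left.
- vise: Grey machine vise, fixed to the table, 230 (x) x 110 (y) mm, jaws 75 mm high; its screw points along +x. Origin at the centre of its underside.
- block: Steel block clamped in the vise, immovable, 60 (x) x 120 (y) x 60 mm high; flat top 95 mm above the table, 20 mm above the jaws. Origin at the centre of its underside. Two vertical blind bores in its top: a wide one, 25 mm across, flat bottomed, 20 to 54 mm deep (depth unknown, must be felt), and a narrow one, 10 mm across, 54 mm along +y from it, not used.
- bore_mouth (a point): Centre of the wide bore's mouth, level with the block's top (8 mm from the block's middle towards -y).
- stub: Bystander: short steel bar standing on end, 32 mm across, 50 mm high. Origin under its centre.
- offcut: Bystander: dark sawn steel offcut, 35 x 70 x 25 mm. Origin under its centre.
- nut: Bystander: steel hexagon nut 24 mm across, 13 mm high, lying near the gauge. Origin under its centre.
- wrench: Bystander: spanner 180 mm long, lying flat.
- bushing: Bystander: brass ring 44 mm across, 20 mm high.
- mug: Bystander: white mug 76 mm across, 90 mm high.
- bottle: Bystander: closed bottle 68 mm across, 200 mm high.
- brush: Bystander: hand brush lying flat.
Mind the look-alikes: they are no part of the job. Leave any brown look-alike of the gauge alone.

How it is judged (in metres and radians):
On the way, in this order (a step that is already met when the one before it is completed fails the run):
1. the gauge stands flat on the block, its probe over the wide bore, unlocked (horizontal distance between probe and bore_mouth below 0.009 m and z of gauge in the frame of bore_mouth below 0.003 m and angle between gauge's own z axis and vertical below 0.04 rad and value of joint lock below 0.4 rad), for 0.05 s.
2. the probe, still unlocked, is felt on the bottom of the bore (contact force between probe and block above 0.7 N and z of probe in the frame of plug below 0.0015 m and horizontal distance between probe and bore_mouth below 0.009 m and value of joint lock below 0.4 rad), for 0.15 s.
3. the bar is turned to its stop with the probe at the bottom (value of joint lock above 1.35 rad and z of probe in the frame of plug below 0.0015 m), for 0.1 s.
At the end, for the whole second after the job is handed in: The gauge stands still and flat (within 3 mm and 0.04 rad) on the block, the probe in the wide bore with its tip within 1.5 mm of the bottom, the locking bar turned to at least 1.35 rad (all of step 3 and horizontal distance between probe and bore_mouth below 0.009 m and z of gauge in the frame of bore_mouth below 0.003 m and angle between gauge's own z axis and vertical below 0.04 rad and linear speed of gauge below 0.01 m/s); the robot touches nothing.
It fails at once if the probe is pressed on the block or the bore's bottom with more than 20 N (contact force between probe and block above 20 N).
It fails at once if a bystander is shoved more than 3 cm (distance of any of stub, offcut, nut, wrench, bushing, mug, bottle, brush from where it was at the start of the episode above 0.03 m).
It also fails if it takes over 61 s, if anything falls off the work surface, if the arm or the gripper's body presses on something with over 40 N, if the wrist force passes 120 N, or if a joint passes its speed limit or range.

## Working session

There is one attempt and no reset: what is moved stays moved. The work goes in short steps, Python scripts to look and compute and a shell command to move; the robot and the scene stay as the last step left them, time stands still between calls to the robot, and variables do not carry over. Pictures are saved under pics/ and viewed, and the job is handed in when it is done.

```bash
mkdir -p pics; ls; cat > h.py <<'E'
import numpy as np, cv2
from plant import ctrl
def save(n,im): cv2.imwrite('pics/'+n,im[:,:,::-1])
def ray(name,uv):
    m=ctrl.camera_model(name);K=np.array(m['camera_matrix']);R=np.array(m['rotation']);e=np.array(m['eye'])
    d=np.array([(uv[0]-K[0,2])/K[0,0],(uv[1]-K[1,2])/K[1,1]]);s=d.copy()
    for _ in range(20): s=d/(1+m['k1']*(s@s))
    return e,R@np.array([s[0],s[1],1.])
def onz(name,uv,z):
    e,d=ray(name,uv);return e+d*(z-e[2])/d[2]
def proj(name,p):
    m=ctrl.camera_model(name);K=np.array(m['camera_matrix']);R=np.array(m['rotation']);e=np.array(m['eye'])
    c=R.T@(np.array(p)-e);s=c[:2]/c[2];s=s*(1+m['k1']*(s@s));return np.array([K[0,0]*s[0]+K[0,2],K[1,1]*s[1]+K[1,2]])
def tri(n1,a,n2,b):
    e1,d1=ray(n1,a);e2,d2=ray(n2,b)
    t=np.linalg.lstsq(np.c_[d1,-d2],e2-e1,rcond=None)[0]
    p,q=e1+t[0]*d1,e2+t[1]*d2;return (p+q)/2,np.linalg.norm(p-q)
E
python3 - <<'E'
from h import *
for n in('scene','top'):
    save(n+'0.png',ctrl.grab_frame(n)); print(ctrl.camera_model(n))
print(ctrl.read_state())
E
```

```text
pics
{'camera_matrix': array([[378.83585352,   0.        , 318.37486641],
       [  0.        , 378.83585352, 198.3671063 ],
       [  0.        ,   0.        ,   1.        ]]), 'k1': 0.010952115084797218, 'eye': array([1135.7111956 ,  545.78552825,  855.22098942]), 'rotation': array([ 0.35654106,  0.84788175, -0.36248519, -0.15026479])}
{'camera_matrix': array([[379.3259889 ,   0.        , 319.50137317],
       [  0.        , 379.3259889 , 199.90300014],
       [  0.        ,   0.        ,   1.        ]]), 'k1': -0.05760255922296726, 'eye': array([ 365.88568024,    3.33786796, 1254.1773565 ]), 'rotation': array([ 0.70610188, -0.70065127,  0.07366262, -0.07128644])}
{'t': 0.1, 'q': array([ 1.18373085e+00,  2.63461588e-01, -4.88507110e-02,  1.25939602e+00,
       -1.77235770e-05,  1.41549281e+00]), 'qvel': array([-0.00108608, -0.00048725,  0.00100079,  0.00184586,  0.00039286,
       -0.00061437]), 'joint_torque': array([ 3.15347279e-03, -6.38578820e+01,  3.85064077e+01,  1.01027987e-02,
       -1.67776479e-04, -9.60303026e-06]), 'ee_pos': array([120.51827295, 510.75970785, 255.88852714]), 'tool_rot': array([ 1.15621793e-01,  9.93293206e-01, -4.41706447e-04, -1.13611379e-04]), 'wrist_force': array([ 0.11200795,  0.18512391, -0.02979904]), 'ft_torque': array([-0.02823782,  0.0017426 ,  0.01875197]), 'finger_gap': 85.27276873527434}
```

```bash
sed -i "s/R=np.array(m\['rotation'\])/R=Rotation.from_quat(m['rotation']).as_matrix()/; 1i from scipy.spatial.transform import Rotation" h.py; python3 - <<'E'
from h import *
print(onz('top',(320,200),0),onz('scene',(320,200),0), proj('scene',(120,510,256)),proj('top',(120,510,256)))
E
```

```text
[626.80758804  -1.61866068   0.        ] [503.17590379 -72.27143835   0.        ] [593.20959684 163.1473907 ] [115.92289601 374.72848965]
```

View pics/scene0.png

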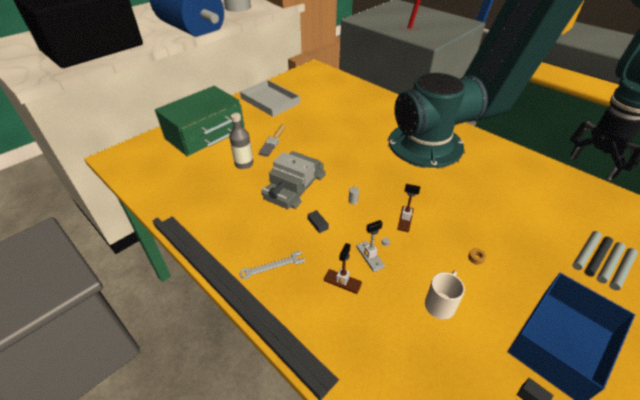

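View pics/top0.png

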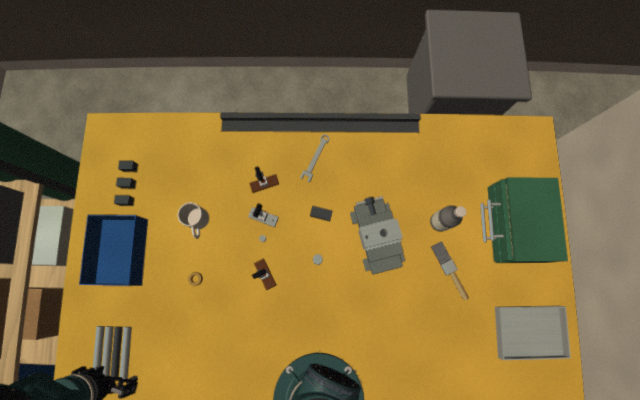

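The top view shows three gauge-like items: brown feet at (264,182) and (264,275), and a grey steel foot with a nut beside it at (265,215). The grey one fits the description. I'll confirm it in an enlarged crop.

```bash
python3 - <<'E'
from h import *
t=cv2.imread('pics/top0.png');s=cv2.imread('pics/scene0.png')
r=lambda im,x,y,w,h,f:cv2.resize(im[y:y+h,x:x+w],None,fx=f,fy=f,interpolation=cv2.INTER_CUBIC)
a=r(t,235,195,60,50,6.6); b=r(s,335,205,60,75,6.6)[:, :396]
c=r(t,340,190,70,90,5)
H=500
pad=lambda i:cv2.copyMakeBorder(i,0,max(0,H-i.shape[0]),0,4,cv2.BORDER_CONSTANT)[:H]
cv2.imwrite('pics/crop1.png',np.hstack([pad(a),pad(b)])[:, :800])
d=r(s,255,140,80,80,5)
cv2.imwrite('pics/crop2.png',np.hstack([pad(c),pad(d)])[:, :800])
E
```

```text
(no output)
```

View pics/crop1.png

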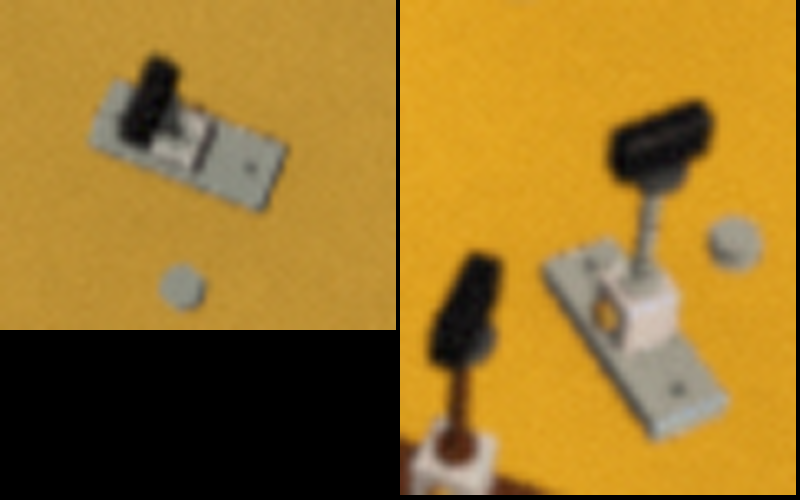

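View pics/crop2.png

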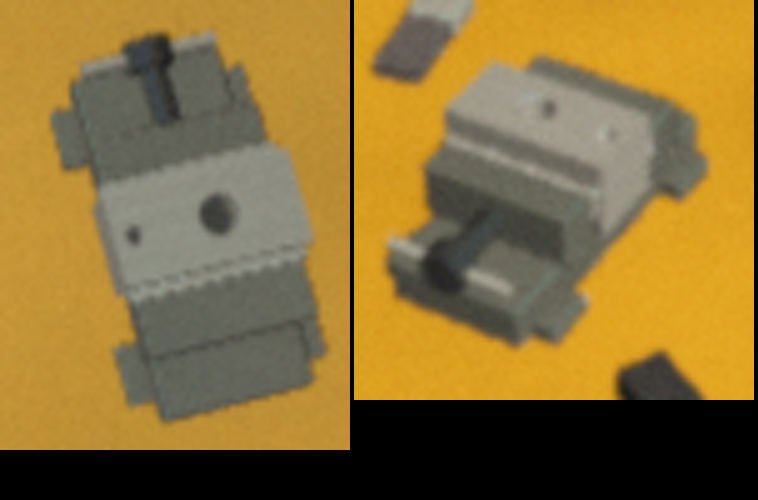

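The grey gauge is confirmed at top (264,215) and scene (374,245). It has a steel foot and pale tower, the black bar lies across the foot, and the nut is beside it. The bores show at about top (383,233) wide and (367,237) narrow. Next I'll measure.

```bash
python3 - <<'E'
from h import *
T=cv2.imread('pics/top0.png');S=cv2.imread('pics/scene0.png')
def comp(im,x0,x1,y0,y1,f):
    sub=im[y0:y1,x0:x1].astype(int); m=f(sub).astype(np.uint8)
    n,l,st,c=cv2.connectedComponentsWithStats(m)
    k=1+np.argmax(st[1:,4]); ys,xs=np.nonzero(l==k); pts=np.c_[xs+x0,ys+y0].astype(np.float32)
    return pts.mean(0),len(xs),pts
dark=lambda th:(lambda s:s.max(2)<th)
for th in(45,55,65):
    a,na,pa=comp(T,250,275,200,225,dark(th)); b,nb,pb=comp(S,362,390,215,240,dark(th))
    print('bar',th,a,na,b,nb,tri('top',a,'scene',b),onz('top',a,130),onz('scene',b,130))
    r=cv2.minAreaRect(pa);bx=cv2.boxPoints(r);print([onz('top',p,140)[:2].round(1) for p in bx])
grey=lambda s:(s.max(2)-s.min(2)<45)&(s.max(2)>85)
a,na,pa=comp(T,240,290,200,232,grey)
# include the bar/dark tower parts
f=lambda s:(s.max(2)-s.min(2)<45)
a,na,pa=comp(T,240,290,200,232,f)
bx=cv2.boxPoints(cv2.minAreaRect(pa));W=[onz('top',p,14)[:2] for p in bx]
print('foot',a,na,np.round(W,1),np.mean(W,0))
for th in(75,85,95):
    for nm,im,w,n in(('top',T,(376,391,225,242),(362,371,232,243)),('scene',S,(358-255+255-75,0,0,0),None)):
        if nm=='top':
            a,na,_=comp(im,*w,dark(th));print('wide',th,a,na,onz('top',a,95))
            try: a,na,_=comp(im,*n,dark(th+20));print('narrow',a,na,onz('top',a,95))
            except Exception as e:print(e)
for w in((288,300,154,168),(302,312,160,172)):
    s=S[w[2]:w[3],w[0]:w[1]].astype(int).max(2);print(s)
E
```

```text
bar 45 [257.26785 210.67857] 56 [373.73 226.51] 100 (array([567.42624209, 187.13535537, 123.97036052]), np.float64(3.5459933604305443)) [565.36218286 187.61635204 130.        ] [573.15564898 188.67503104 130.        ]
[array([551. , 199.4]), array([583.9, 184.6]), array([577.3, 171.1]), array([544.5, 186. ])]
bar 55 [257.41934 210.41936] 62 [373.79092 226.55455] 110 (array([567.91183627, 187.07076441, 124.20788719]), np.float64(2.5745720489802983)) [566.15892524 187.19083603 130.        ] [573.1672843  188.88245647 130.        ]
[array([551. , 199.4]), array([585.1, 184. ]), array([577.9, 169.4]), array([543.9, 184.8])]
bar 65 [257.42105 210.67105] 76 [373.7623 226.7377] 122 (array([567.46072506, 187.03727733, 123.08272358]), np.float64(3.0121488404086665)) [565.3891699  187.15472216 130.        ] [573.71405006 189.22338181 130.        ]
[array([583.8, 199.6]), array([584. , 175.6]), array([547.6, 174.2]), array([547.4, 198.1])]
foot [262.76614 215.95078] 325 [[566.8 237.7]
 [616.  220.5]
 [580.7 130.7]
 [532.2 148.5]] [573.93588441 184.35598505]
wide 75 [382.6087  232.73914] 23 [ 50
[... 935 characters left out ...]
 157 156 161 163 159 160 160]
 [163 160 160 161 161 164 163 164 166 162 161 161]
 [158 157 161 162 160 162 159 161 164 162 161 156]
 [139 149 151 162 160 165 158 164 164 162 163 164]]
[[161 157 153 148 141 130 121 114 109 106]
 [162 161 160 162 157 155 143 131 129 119]
 [163 164 162 160 158 163 160 156 153 142]
 [161 160 160 161 163 157 163 159 155 154]
 [161 161 162 164 161 160 160 165 161 161]
 [160 164 165 163 155 158 161 160 162 156]
 [162 166 173 159 141 146 157 160 159 156]
 [163 168 178 163 143 147 159 163 158 156]
 [166 165 169 162 153 155 160 156 155 155]
 [161 162 166 166 162 159 153 154 156 153]
 [161 158 165 163 160 159 155 154 153 158]
 [158 161 160 161 161 154 155 155 155 158]]
```

```bash
python3 - <<'E'
from h import *
T=cv2.imread('pics/top0.png')
g=T[195:270,345:410].max(2); 
sub=T[195:270,345:410].astype(int)
m=((sub.max(2)>118)&(sub.max(2)-sub.min(2)<50)).astype(np.uint8)
m=cv2.morphologyEx(m,cv2.MORPH_OPEN,np.ones((4,4),np.uint8))
n,l,st,c=cv2.connectedComponentsWithStats(m);k=1+np.argmax(st[1:,4])
ys,xs=np.nonzero(l==k);W=np.array([onz('top',p,95)[:2] for p in np.c_[xs+345,ys+195]],np.float32)
r=cv2.minAreaRect(W);print(st[k],r,cv2.boxPoints(r))
v=cv2.cvtColor(g,cv2.COLOR_GRAY2BGR);v[(l==k)]=v[(l==k)]*0.6+np.array([0,80,0])
cv2.imwrite('pics/blk.png',np.hstack([cv2.resize(v.astype(np.uint8),None,fx=6,fy=6,interpolation=0),cv2.resize(T[195:270,345:410],None,fx=6,fy=6,interpolation=0)]))
np.set_printoptions(linewidth=200);print(T[225:242,374:393].max(2))
E
```

```text
[ 15  25  43  31 860] ((500.0320739746094, -189.11227416992188), (74.16053771972656, 125.41039276123047), 14.722530364990234) [[ 448.23343 -137.88934]
 [ 480.10504 -259.18225]
 [ 551.8307  -240.3352 ]
 [ 519.9591  -119.0423 ]]
[[145 145 147 146 146 142 140 141 145 142 140 141 142 141 141 139 145 144 144]
 [146 145 142 144 143 143 142 144 143 142 142 145 143 141 141 142 146 144 142]
 [143 141 144 143 139 141 142 143 143 141 143 144 145 144 145 145 144 140 142]
 [143 145 144 144 142 145 144 138 128 119 127 131 141 144 141 142 141 143 142]
 [144 145 143 144 147 144 139 111  90  82  96 110 129 142 142 144 142 140 143]
 [145 146 147 144 144 142 110  79  68  67  79  97 113 135 144 141 143 143 144]
 [143 144 143 142 140 134  85  67  64  65  75  91 112 123 141 144 142 144 144]
 [140 142 144 143 141 126  73  62  61  63  67  79 102 122 141 145 145 143 143]
 [145 140 143 142 141 127  82  65  65  65  63  72  96 123 140 143 144 144 142]
 [142 145 141 143 144 137  96  65  63  63  67  74 103 125 144 144 147 144 141]
 [147 149 147 147 144 143 124  85  71  64  66  78 113 135 144 144 143 145 142]
 [148 145 142 144 145 141 139 122  98  86  83 108 131 141 142 142 141 140 140]
 [146 144 144 146 145 146 145 141 132 126 127 130 140 141 140 141 142 142 141]
 [143 143 144 145 144 144 143 144 139 139 141 142 144 142 144 141 145 145 141]
 [145 144 144 142 142 144 144 144 143 141 143 143 143 144 144 143 141 142 140]
 [141 142 143 144 143 145 145 143 142 144 142 143 143 142 141 141 142 138 123]
 [140 142 144 143 141 143 144 144 144 146 141 141 141 138 125 126 130 136 134]]
```

View pics/blk.png

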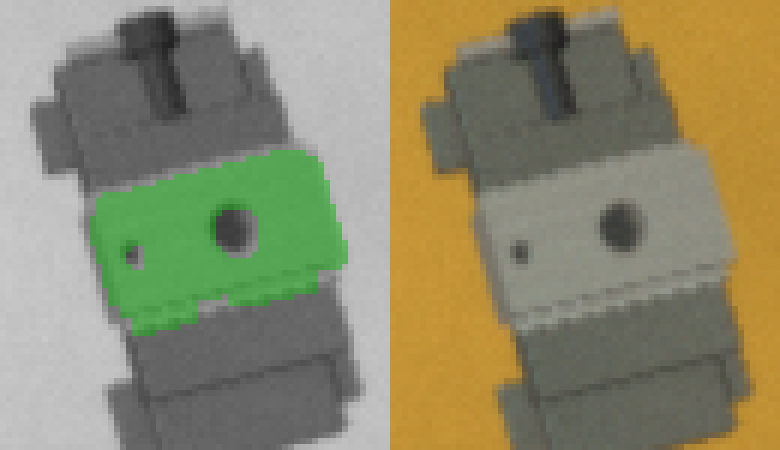

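```bash
python3 -m creep '[[[0,0,0],[0,0,0.1],1]]' 60; python3 - <<'E'
from h import *
s=ctrl.read_state();R=Rotation.from_quat(s['tool_rot']).as_matrix();print(s['t'],s['ee_pos'],np.degrees(np.arctan2(R[1,1],R[0,1])),s['q'].round(3))
print('shift tool m',R.T@(np.array([567,187,256])-s['ee_pos'])/1000)
E
```

```text
t: 0.2
ee_pos: [120.5, 510.6, 255.6]
tool_rot: [0.165, 0.986, -0.001, -0.0]
wrist_force: [-0.1, -1.2, -0.0]
finger_gap: 85.5
0.2 [120.49841289 510.6051279  255.61043892] 70.95882601878071 [ 1.184  0.264 -0.049  1.259 -0.     1.516]
shift tool m [-5.27646339e-01 -1.60229238e-01 -1.72049616e-04]
```

The bore comes out at about (508,-197), with the block's edges and the two bore centres agreeing. Block yaw is about 14.4°, the bar is at about (567,187) and the gauge yaw is about -22°. I'm moving above the bar.

```bash
python3 -m creep '[[[-0.044,-0.0134,0],[0,0,0.0],1],[[-0.088,-0.0267,0],[0,0,0.01],1],[[-0.132,-0.04,0],[0,0,0.02],1],[[-0.176,-0.0535,0],[0,0,0.03],1],[[-0.22,-0.067,0],[0,0,0.04],1],[[-0.264,-0.08,0],[0,0,0.05],1],[[-0.308,-0.0935,0],[0,0,0.05],1],[[-0.352,-0.107,0],[0,0,0.05],1],[[-0.396,-0.12,0],[0,0,0.05],1],[[-0.44,-0.1335,0],[0,0,0.05],1],[[-0.484,-0.147,0],[0,0,0.05],1],[[-0.5276,-0.1602,0],[0,0,0.05],1]]'
cat > st.py <<'E'
import sys
from h import *
s=ctrl.read_state();R=Rotation.from_quat(s['tool_rot']).as_matrix();print(s['t'],s['ee_pos'].round(1),'az',np.degrees(np.arctan2(R[1,1],R[0,1])).round(2),'tilt',R[:,2].round(4),s['q'].round(3),'F',s['wrist_force'].round(1),'M',s['ft_torque'].round(2),s['finger_gap'].round(1))
if len(sys.argv)>3: print('shift tool m',(R.T@(np.array(sys.argv[1:4],float)-s['ee_pos'])/1000).round(4))
E
python3 st.py 567 187 220
```

```text
t: 1.4
ee_pos: [568.2, 185.5, 255.5]
tool_rot: [0.19, 0.982, -0.001, -0.0]
wrist_force: [-0.0, 1.1, 0.4]
finger_gap: 85.3Traceback (most recent call last):
  File "st.py", line 3, in <module>
    s=ctrl.read_state();R=Rotation.from_quat(s['tool_rot']).as_matrix();print(s['t'],s['ee_pos'].round(1),'az',np.degrees(np.arctan2(R[1,1],R[0,1])).round(2),'tilt',R[:,2].round(4),s['q'].round(3),'F',s['wrist_force'].round(1),'M',s['ft_torque'].round(2),s['finger_gap'].round(1))
                                                                                                                                                                                                                                                               ^^^^^^^^^^^^^^^^^^^^^
AttributeError: 'float' object has no attribute 'round'
```

```bash
sed -i "s/s\['finger_gap'\].round(1)/round(float(s['finger_gap']),1)/" st.py; python3 -m creep '[[[0,0,0.03],[0,0,0],1],[[0,0,0.06],[0,0,0],1],[[0,0,0.06],[0,0,0],1],[[0,0,0.06],[0,0,0],1]]'; python3 st.py 567 187 146; python3 - <<'E'
from h import *
a=ctrl.grab_frame('scene');b=ctrl.grab_frame('top');save('s1.png',a);save('t1.png',b)
print(proj('scene',(567,187,130)),proj('top',(567,187,130)))
A=cv2.resize(a[170:290,330:430],None,fx=4,fy=4,interpolation=cv2.INTER_CUBIC);B=cv2.resize(b[160:280,210:310],None,fx=4,fy=4,interpolation=cv2.INTER_CUBIC)
save('c1.png',np.hstack([A,B]))
E
```

```text
t: 1.8
ee_pos: [567.9, 185.5, 196.0]
tool_rot: [0.19, 0.982, -0.001, -0.001]
wrist_force: [-0.4, 0.3, 0.7]
finger_gap: 85.5
1.8 [567.9 185.5 196. ] az 68.09 tilt [-0.0019 -0.0016 -1.    ] [ 1.800e-01  4.110e-01  1.200e-02  1.174e+00 -1.000e-03  5.620e-01] F [-0.4  0.3  0.7] M [ 0.06 -0.04  0.  ] 85.5
shift tool m [0.0013 0.0012 0.05  ]
[374.71316719 224.8954862 ] [257.49370573 210.14506712]
```

View pics/c1.png

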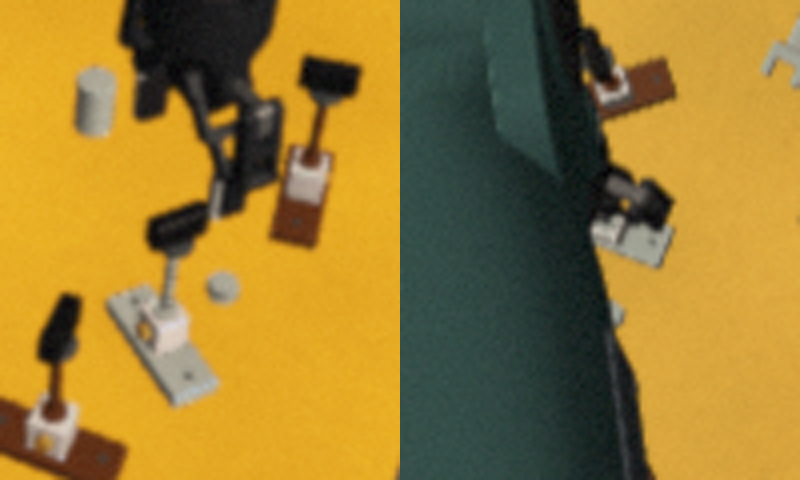

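The fingers straddle the bar: scene crop shows tips at about (150,110) and (230,210), with the bar at (178,228) below. I'll check the tip midpoint against the projection, then go down with the fingers open.

```bash
python3 - <<'E'
from h import *
for o in(-42,0,42):
  d=np.array([.373,.928])*o
  for z in (178,): print(o,(proj('scene',(567.9+d[0],185.5+d[1],z))-[330,170])*4)
E
python3 -m creep '[[[0.001,0.001,0.02],[0,0,0],1],[[0.0013,0.0012,0.035],[0,0,0],1],[[0.0013,0.0012,0.045],[0,0,0],1],[[0.0013,0.0012,0.05],[0,0,0],1],[[0.0013,0.0012,0.05],[0,0,0],1]]'; python3 st.py 567 187 146; python3 - <<'E'
from h import *
a=ctrl.grab_frame('scene')
A=cv2.resize(a[180:280,330:430],None,fx=6,fy=6,interpolation=cv2.INTER_CUBIC);save('c2.png',A)
E
```

```text
-42 [150.79669194 124.08848692]
0 [183.69580249 167.14215037]
42 [218.60920594 212.82426722]
t: 2.4
ee_pos: [567.9, 187.4, 147.4]
tool_rot: [0.19, 0.982, -0.0, 0.001]
wrist_force: [0.1, 0.0, 0.2]
finger_gap: 85.2
2.4 [567.9 187.4 147.4] az 68.11 tilt [ 0.001  -0.0012 -1.    ] [ 1.830e-01  4.370e-01 -8.200e-02  1.051e+00 -1.000e-03  5.650e-01] F [0.1 0.  0.2] M [ 0.04 -0.01  0.03] 85.2
shift tool m [ 0.0007 -0.0007  0.0014]
```

View pics/c2.png

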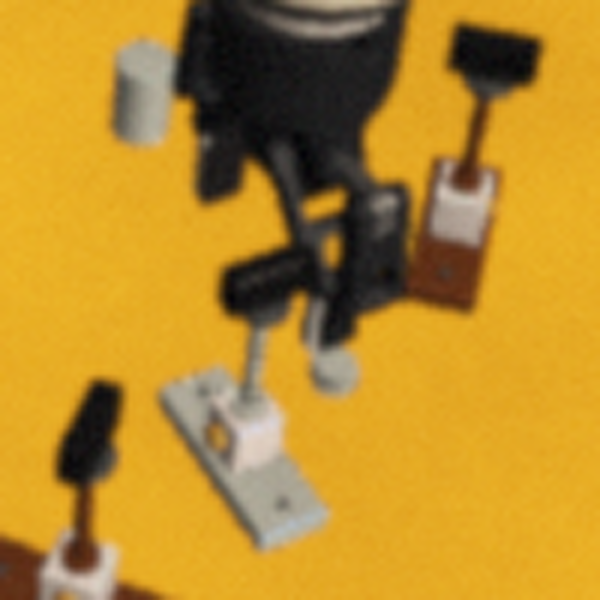

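```bash
python3 -m creep '[[[0,0,0.0],[0,0,0],0.4],[[0,0,0.0],[0,0,0],0.3],[[0,0,0.0],[0,0,0],0.25],[[0,0,0.0],[0,0,0],0.22],[[0,0,0],[0,0,0],0.22]]' 40; python3 st.py 567 187 146; python3 - <<'E'
from h import *
a=ctrl.grab_frame('scene')
A=cv2.resize(a[180:280,330:430],None,fx=6,fy=6,interpolation=cv2.INTER_CUBIC);save('c3.png',A)
E
```

```text
t: 2.95
ee_pos: [568.1, 187.4, 147.9]
tool_rot: [0.19, 0.982, -0.0, 0.001]
wrist_force: [-0.1, -0.1, 0.1]
finger_gap: 18.9
2.95 [568.1 187.4 147.9] az 68.11 tilt [ 0.0015 -0.001  -1.    ] [ 1.830e-01  4.370e-01 -8.100e-02  1.052e+00 -1.000e-03  5.650e-01] F [-0.1 -0.1  0.1] M [ 0.02 -0.05  0.03] 18.9
shift tool m [ 0.0009 -0.0008  0.0019]
```

View pics/c3.png

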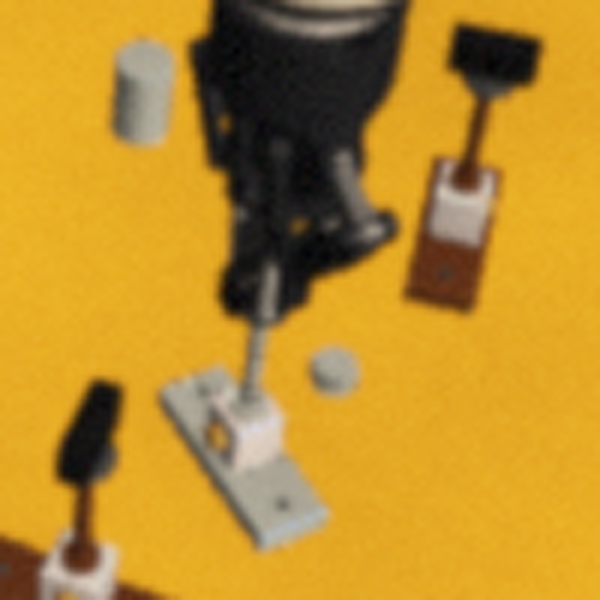

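Straddling the bar at 18.9 mm with no contact yet. I'll lower by 2 mm and close.

```bash
python3 -m creep '[[[0,0,0.002],[0,0,0],0.2],[[0,0,0.002],[0,0,0],0.15],[[0,0,0.002],[0,0,0],0.1],[[0,0,0.002],[0,0,0],0.0],[[0,0,0.002],[0,0,0],0],[[0,0,0.002],[0,0,0],0]]' 60; python3 st.py 567 187 146
```

```text
t: 3.6
ee_pos: [568.0, 187.4, 145.7]
tool_rot: [0.19, 0.982, -0.0, 0.001]
wrist_force: [0.2, 0.6, -3.2]
finger_gap: 13.1
3.6 [568.  187.4 145.7] az 68.11 tilt [ 0.0012 -0.001  -1.    ] [ 1.830e-01  4.380e-01 -8.500e-02  1.047e+00 -1.000e-03  5.650e-01] F [ 0.2  0.6 -3.2] M [ 0.28 -0.13 -0.04] 13.1
shift tool m [ 0.0008 -0.0007 -0.0003]
```

```bash
python3 -m creep '[[[0,0,-0.01],[0,0,0],0],[[0,0,-0.03],[0,0,0],0],[[0,0,-0.06],[0,0,0],0],[[0,0,-0.09],[0,0,0],0],[[0,0,-0.12],[0,0,0],0],[[0,0,-0.135],[0,0,0],0],[[0,0,-0.135],[0,0,0],0]]' ; python3 st.py 508 -197 275;  python3 - <<'E'
from h import *
a=ctrl.grab_frame('scene')
A=cv2.resize(a[130:280,300:430],None,fx=4.5,fy=4,interpolation=cv2.INTER_CUBIC);save('c4.png',A)
E
```

```text
t: 4.3
ee_pos: [568.4, 187.6, 283.1]
tool_rot: [0.19, 0.982, 0.0, 0.002]
wrist_force: [0.8, 0.3, -6.9]
finger_gap: 12.6
4.3 [568.4 187.6 283.1] az 68.11 tilt [ 4.6e-03 -6.0e-04 -1.0e+00] [ 1.830e-01  3.850e-01  2.070e-01  1.388e+00 -1.000e-03  5.650e-01] F [ 0.8  0.3 -6.9] M [ 0.04  0.01 -0.  ] 12.6
shift tool m [-0.0873 -0.3794  0.0081]
```

View pics/c4.png

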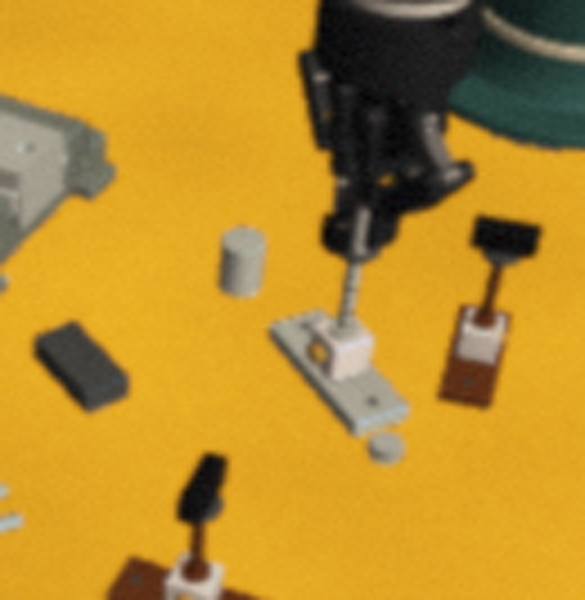

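Lifted, upright, weighing about 7 N. I'm carrying it above the bore and turning it onto the block's axis.

```bash
python3 -m creep '[[[-0.003,-0.015,0],[0,0,-0.03],0],[[-0.01,-0.045,0],[0,0,-0.09],0],[[-0.019,-0.083,0],[0,0,-0.15],0],[[-0.029,-0.125,0],[0,0,-0.21],0],[[-0.039,-0.17,0],[0,0,-0.28],0],[[-0.049,-0.215,0],[0,0,-0.35],0],[[-0.06,-0.26,0],[0,0,-0.42],0],[[-0.069,-0.3,0],[0,0,-0.49],0],[[-0.078,-0.34,0],[0,0,-0.56],0],[[-0.084,-0.365,0],[0,0,-0.61],0],[[-0.0873,-0.3794,0],[0,0,-0.635],0],[[-0.0873,-0.3794,0],[0,0,-0.635],0]]' ; python3 st.py 508 -197 275;  python3 - <<'E'
from h import *
a=ctrl.grab_frame('scene');b=ctrl.grab_frame('top');save('s5.png',a);save('t5.png',b)
A=cv2.resize(a[90:220,230:350],None,fx=4,fy=4,interpolation=cv2.INTER_CUBIC);B=cv2.resize(b[180:310,340:420],None,fx=4,fy=4,interpolation=cv2.INTER_CUBIC);save('c5.png',np.hstack([A,B]))
E
```

```text
t: 5.55
ee_pos: [506.6, -198.7, 280.1]
tool_rot: [-0.125, 0.992, -0.0, 0.0]
wrist_force: [-0.4, 0.4, -5.2]
finger_gap: 12.5
5.55 [ 506.6 -198.7  280.1] az 104.39 tilt [ 2.e-04 -3.e-04 -1.e+00] [-0.523  0.291  0.056  1.335 -0.    -0.775] F [-0.4  0.4 -5.2] M [-0.29  0.12  0.05] 12.5
shift tool m [-0.0017  0.0013  0.0051]
```

View pics/c5.png

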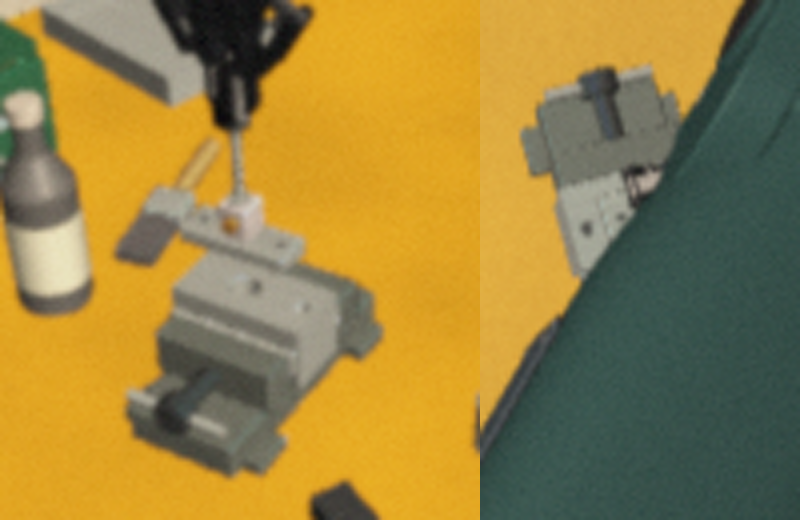

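```bash
python3 -m creep '[[[-0.0008,0.0006,0.008],[0,0,0],0],[[-0.0017,0.0013,0.02],[0,0,0],0],[[-0.0017,0.0013,0.028],[0,0,0],0],[[-0.0017,0.0013,0.03],[0,0,0],0],[[-0.0017,0.0013,0.03],[0,0,0],0],[[-0.0017,0.0013,0.03],[0,0,0],0]]' ; python3 st.py 508 -197 240;  python3 - <<'E'
from h import *
a=ctrl.grab_frame('scene');save('s6.png',a)
A=cv2.resize(a[100:200,240:340],None,fx=6,fy=6,interpolation=cv2.INTER_CUBIC);save('c6.png',A)
for z in (95,104,118,148,152,175): print(z,(proj('scene',(508,-197,z))-[240,100])*6)
E
```

```text
t: 6.25
ee_pos: [508.5, -195.1, 250.9]
tool_rot: [-0.126, 0.992, -0.0, 0.001]
wrist_force: [-0.6, 0.0, -5.4]
finger_gap: 13.1
6.25 [ 508.5 -195.1  250.9] az 104.44 tilt [ 1.2e-03 -2.0e-04 -1.0e+00] [-0.516  0.298 -0.013  1.259  0.    -0.768] F [-0.6  0.  -5.4] M [0.04 0.05 0.03] 13.1
shift tool m [ 0.001  -0.0017  0.0109]
95 [307.99669066 365.47963212]
104 [307.10393062 352.2131731 ]
118 [305.6966158  331.30372557]
148 [302.60236339 285.34455951]
152 [302.1814665  279.09446092]
175 [299.72194888 242.57915621]
```

View pics/c6.png

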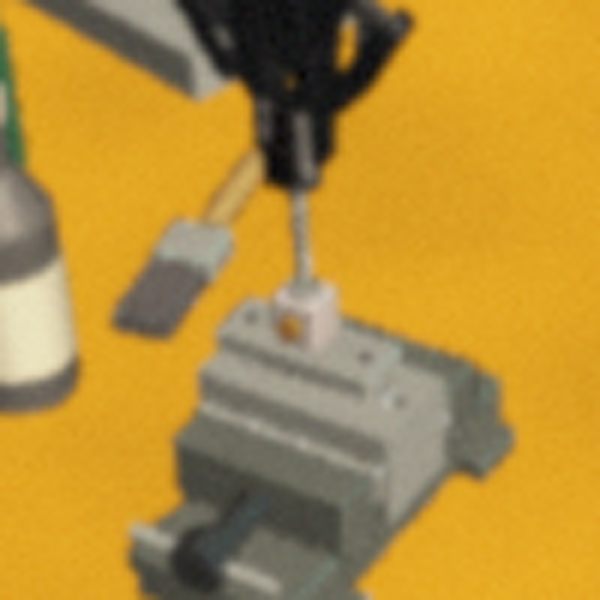

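Foot is parallel to the block and the rod lines up with the bore in scene view, with rod and mouth offset from their projections by under 1 px. I'm lowering the foot onto the block gently.

```bash
python3 -m creep '[[[0,-0.0005,0.003],[0,0,0],0],[[0.0005,-0.001,0.006],[0,0,0],0],[[0.0005,-0.001,0.008],[0,0,0],0],[[0.0005,-0.001,0.008],[0,0,0],0],[[0.0005,-0.001,0.008],[0,0,0],0]]' ; python3 st.py 508 -196 240;python3 -m creep '[[[0,0,0.0005],[0,0,0],0],[[0.0,0,0.001],[0,0,0],0],[[0,0,0.0015],[0,0,0],0],[[0.0,0,0.002],[0,0,0],0],[[0,0,0.002],[0,0,0],0]]' ; python3 st.py 508 -196 240;python3 -m creep '[[[0,0,0.0005],[0,0,0],0],[[0.0,0,0.001],[0,0,0],0],[[0,0,0.0015],[0,0,0],0],[[0.0,0,0.002],[0,0,0],0],[[0,0,0.002],[0,0,0],0]]' ; python3 st.py 508 -196 240
```

```text
t: 6.8
ee_pos: [508.3, -196.3, 242.9]
tool_rot: [-0.126, 0.992, -0.0, 0.001]
wrist_force: [-0.8, -0.7, -6.7]
finger_gap: 12.8
6.8 [ 508.3 -196.3  242.9] az 104.43 tilt [ 1.2e-03 -2.0e-04 -1.0e+00] [-0.518  0.301 -0.031  1.238  0.    -0.77 ] F [-0.8 -0.7 -6.7] M [-0.02  0.03 -0.01] 12.8
shift tool m [0.0002 0.0004 0.0029]
t: 7.3
ee_pos: [508.3, -196.3, 241.1]
tool_rot: [-0.126, 0.992, -0.0, 0.001]
wrist_force: [-0.7, 0.6, -3.9]
finger_gap: 12.9
7.3 [ 508.3 -196.3  241.1] az 104.43 tilt [ 1.5e-03 -2.0e-04 -1.0e+00] [-5.180e-01  3.010e-01 -3.500e-02  1.233e+00  1.000e-03 -7.700e-01] F [-0.7  0.6 -3.9] M [0.05 0.1  0.04] 12.9
shift tool m [0.0002 0.0004 0.0011]
t: 7.8
ee_pos: [508.3, -196.3, 239.0]
tool_rot: [-0.126, 0.992, -0.0, 0.001]
wrist_force: [-1.1, 1.8, -0.4]
finger_gap: 12.7
7.8 [ 508.3 -196.3  239. ] az 104.43 tilt [ 1.5e-03 -2.0e-04 -1.0e+00] [-5.180e-01  3.020e-01 -3.900e-02  1.228e+00  1.000e-03 -7.700e-01] F [-1.1  1.8 -0.4] M [ 0.27  0.22 -0.03] 12.7
shift tool m [ 0.0002  0.0004 -0.001 ]
```

Foot landed at TCP z≈241. The earliest bottom is then at z≈219. I'll slide down to about 224 and take a look before feeling for it.

```bash
python3 -m creep '[[[0,0,0.001],[0,0,0],0],[[0.0,0,0.003],[0,0,0],0],[[0,0,0.005],[0,0,0],0],[[0.0,0,0.007],[0,0,0],0],[[0,0,0.007],[0,0,0],0]]' ; python3 st.py 508 -196 240;python3 -m creep '[[[0,0,0.002],[0,0,0],0],[[0.0,0,0.004],[0,0,0],0],[[0,0,0.006],[0,0,0],0],[[0.0,0,0.008],[0,0,0],0],[[0,0,0.008],[0,0,0],0]]' ; python3 st.py 508 -196 240; python3 - <<'E'
from h import *
a=ctrl.grab_frame('scene');save('s7.png',a)
A=cv2.resize(a[100:200,240:340],None,fx=6,fy=6,interpolation=cv2.INTER_CUBIC);save('c7.png',A)
E
```

```text
t: 8.3
ee_pos: [508.3, -196.3, 231.7]
tool_rot: [-0.126, 0.992, -0.0, 0.001]
wrist_force: [-0.6, 1.2, -2.9]
finger_gap: 12.5
8.3 [ 508.3 -196.3  231.7] az 104.43 tilt [ 1.2e-03 -1.0e-04 -1.0e+00] [-5.18e-01  3.05e-01 -5.50e-02  1.21e+00  1.00e-03 -7.70e-01] F [-0.6  1.2 -2.9] M [ 0.13  0.05 -0.02] 12.5
shift tool m [ 0.0002  0.0003 -0.0083]
t: 8.8
ee_pos: [508.2, -196.2, 223.3]
tool_rot: [-0.126, 0.992, -0.0, 0.0]
wrist_force: [0.5, 0.0, -3.6]
finger_gap: 12.7
8.8 [ 508.2 -196.2  223.3] az 104.43 tilt [ 9.e-04  1.e-04 -1.e+00] [-0.518  0.308 -0.073  1.189  0.    -0.77 ] F [ 0.5  0.  -3.6] M [ 0.11 -0.03  0.03] 12.7
shift tool m [ 0.0002  0.0003 -0.0167]
```

View pics/c7.png

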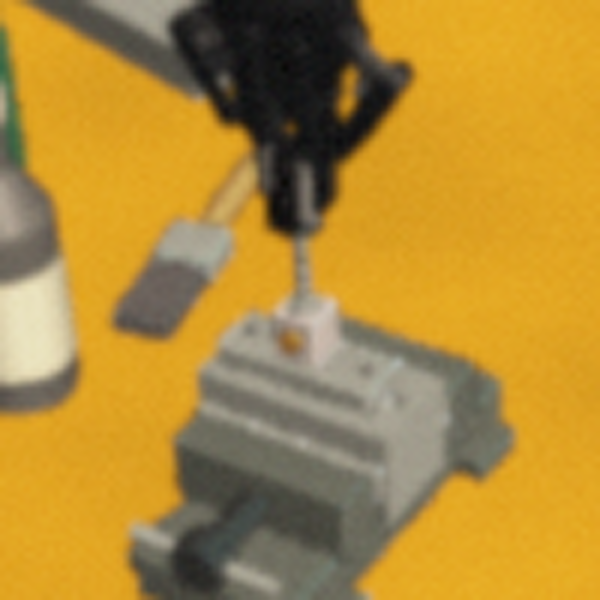

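```bash
cat > ck.py <<'E'
import sys
from h import *
s=ctrl.read_state();f=s['wrist_force'][2];print('  z',round(float(s['ee_pos'][2]),2),'Fz',round(float(f),2),'t',s['t'],'M',s['ft_torque'].round(2))
sys.exit(1 if f>-0.8 else 0)
E
c="python3 ck.py"
python3 -m creep '[[[0,0,0.0008],[0,0,0],0],[[0,0,0.0008],[0,0,0],0]]' >/dev/null; $c && python3 -m creep '[[[0,0,0.0008],[0,0,0],0],[[0,0,0.0008],[0,0,0],0]]' >/dev/null; $c && python3 -m creep '[[[0,0,0.0008],[0,0,0],0],[[0,0,0.0008],[0,0,0],0]]' >/dev/null && $c && python3 -m creep '[[[0,0,0.0008],[0,0,0],0],[[0,0,0.0008],[0,0,0],0]]' >/dev/null && $c && python3 -m creep '[[[0,0,0.0008],[0,0,0],0],[[0,0,0.0008],[0,0,0],0]]' >/dev/null && $c && python3 -m creep '[[[0,0,0.0008],[0,0,0],0],[[0,0,0.0008],[0,0,0],0]]' >/dev/null && $c && python3 -m creep '[[[0,0,0.0008],[0,0,0],0],[[0,0,0.0008],[0,0,0],0]]' >/dev/null && $c && python3 -m creep '[[[0,0,0.0008],[0,0,0],0],[[0,0,0.0008],[0,0,0],0]]' >/dev/null && $c
```

```text
z 222.54 Fz -1.5 t 9.05 M [ 0.23  0.03 -0.01]
  z 221.68 Fz -0.3 t 9.25 M [ 0.27  0.01 -0.03]
```

```bash
c="python3 ck.py"
python3 -m creep '[[[0,0,0],[0,0,0],0]]' >/dev/null; $c; python3 -m creep '[[[0,0,0.0005],[0,0,0],0],[[0,0,0.0005],[0,0,0],0]]' >/dev/null; $c;python3 -m creep '[[[0,0,0.0005],[0,0,0],0],[[0,0,0.0005],[0,0,0],0]]' >/dev/null; $c
```

```text
z 221.71 Fz 0.43 t 9.35 M [ 0.26  0.07 -0.02]
  z 221.19 Fz -0.97 t 9.55 M [0.27 0.04 0.  ]
  z 220.66 Fz 0.73 t 9.75 M [0.29 0.06 0.05]
```

Fz now plateaus near 0 ± 0.8 N, which is the sliding friction cancelling the bar's weight. I'll raise the stop threshold to 2.2 N and go on feeling.

```bash
sed -i 's/f>-0.8/f>2.2/' ck.py; c="python3 ck.py"
for x in once; do
python3 -m creep '[[[0,0,0.0006],[0,0,0],0],[[0,0,0.0006],[0,0,0],0]]' >/dev/null; $c && python3 -m creep '[[[0,0,0.0006],[0,0,0],0],[[0,0,0.0006],[0,0,0],0]]' >/dev/null && $c && python3 -m creep '[[[0,0,0.0006],[0,0,0],0],[[0,0,0.0006],[0,0,0],0]]' >/dev/null && $c && python3 -m creep '[[[0,0,0.0006],[0,0,0],0],[[0,0,0.0006],[0,0,0],0]]' >/dev/null && $c && python3 -m creep '[[[0,0,0.0006],[0,0,0],0],[[0,0,0.0006],[0,0,0],0]]' >/dev/null && $c && python3 -m creep '[[[0,0,0.0006],[0,0,0],0],[[0,0,0.0006],[0,0,0],0]]' >/dev/null && $c && python3 -m creep '[[[0,0,0.0006],[0,0,0],0],[[0,0,0.0006],[0,0,0],0]]' >/dev/null && $c && python3 -m creep '[[[0,0,0.0006],[0,0,0],0],[[0,0,0.0006],[0,0,0],0]]' >/dev/null && $c && python3 -m creep '[[[0,0,0.0006],[0,0,0],0],[[0,0,0.0006],[0,0,0],0]]' >/dev/null && $c && python3 -m creep '[[[0,0,0.0006],[0,0,0],0],[[0,0,0.0006],[0,0,0],0]]' >/dev/null && $c && python3 -m creep '[[[0,0,0.0006],[0,0,0],0],[[0,0,0.0006],[0,0,0],0]]' >/dev/null && $c && python3 -m creep '[[[0,0,0.0006],[0,0,0],0],[[0,0,0.0006],[0,0,0],0]]' >/dev/null && $c
done
```

```text
z 219.98 Fz 0.63 t 9.95 M [0.28 0.04 0.03]
  z 219.31 Fz 0.61 t 10.15 M [0.28 0.   0.03]
  z 218.63 Fz -0.05 t 10.35 M [0.3  0.01 0.  ]
  z 217.94 Fz -0.17 t 10.55 M [ 0.29  0.04 -0.  ]
  z 217.29 Fz -0.95 t 10.75 M [ 0.27 -0.06  0.02]
  z 216.6 Fz 0.29 t 10.95 M [ 0.28 -0.    0.02]
  z 215.92 Fz -1.02 t 11.15 M [ 0.26 -0.09  0.03]
  z 215.25 Fz -0.59 t 11.35 M [ 0.27 -0.02 -0.02]
  z 214.55 Fz -0.45 t 11.55 M [ 0.33 -0.05  0.01]
  z 213.87 Fz -0.31 t 11.75 M [ 0.26 -0.07 -0.01]
  z 213.63 Fz 3.69 t 11.95 M [ 0.45  0.15 -0.01]
```

Steep rise at z≈213.6 (depth about 25 mm, within 20–54). I'll hold and confirm it.

```bash
c="python3 ck.py"
python3 -m creep '[[[0,0,0],[0,0,0],0]]' >/dev/null; $c; python3 -m creep '[[[0,0,0.0004],[0,0,0],0],[[0,0,0.0004],[0,0,0],0]]' >/dev/null; $c; python3 -m creep '[[[0,0,0.0002],[0,0,0],0],[[0,0,0.0002],[0,0,0],0]]' >/dev/null; $c; python3 st.py 508 -196 213
```

```text
z 213.7 Fz 0.0 t 12.05 M [0.39 0.14 0.06]
  z 213.64 Fz 6.32 t 12.25 M [0.52 0.32 0.02]
  z 213.62 Fz 5.58 t 12.45 M [0.54 0.37 0.05]
12.45 [ 508.4 -196.4  213.6] az 104.43 tilt [ 1.8e-03 -6.0e-04 -1.0e+00] [-0.518  0.312 -0.094  1.162  0.    -0.77 ] F [-0.8  1.3  5.6] M [0.54 0.37 0.05] 12.5
shift tool m [0.0003 0.0005 0.0006]
```

Bottom confirmed: about 6 N with no further travel. Keeping a light press, I'm starting the clockwise turn, which is + about tool z.

```bash

python3 -m creep '[[[0,0,0.0003],[0,0,0.06],0],[[0,0,0.0003],[0,0,0.16],0],[[0,0,0.0003],[0,0,0.27],0],[[0,0,0.0003],[0,0,0.38],0],[[0,0,0.0003],[0,0,0.49],0],[[0,0,0.0003],[0,0,0.6],0],[[0,0,0.0003],[0,0,0.65],0]]'>/dev/null; python3 st.py 508.4 -196.4 213.4; python3 - <<'E'
from h import *
a=ctrl.grab_frame('scene');save('s8.png',a)
A=cv2.resize(a[100:200,240:340],None,fx=6,fy=6,interpolation=cv2.INTER_CUBIC);save('c8.png',A)
E
```

```text
13.15 [ 508.4 -196.2  213.6] az 66.95 tilt [ 2.1e-03 -4.0e-04 -1.0e+00] [-5.180e-01  3.120e-01 -9.500e-02  1.162e+00  1.000e-03 -1.160e-01] F [-1.7  4.2  8.6] M [ 0.88  0.49 -0.03] 13.0
shift tool m [-0.0001 -0.0002  0.0002]
```

View pics/c8.png

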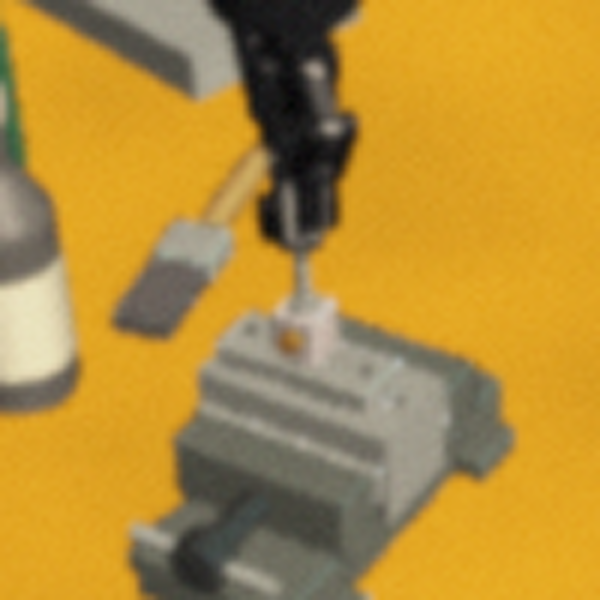

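The foot hasn't moved, and the press has grown to about 9 N, so I'll ease it to z shift 0 and finish the turn.

```bash

python3 -m creep '[[[0,0,0.0],[0,0,0.06],0],[[0,0,0.0],[0,0,0.17],0],[[0,0,0.0],[0,0,0.28],0],[[0,0,0],[0,0,0.39],0],[[0,0,0],[0,0,0.5],0]]'>/dev/null; python3 st.py 508.4 -196.4 213.4; 
python3 -m creep '[[[0,0,0.0],[0,0,0.08],0],[[0,0,0.0],[0,0,0.18],0],[[0,0,0],[0,0,0.28],0],[[0,0,0],[0,0,0.34],0],[[0,0,0],[0,0,0.38],0],[[0,0,0],[0,0,0.38],0]]'>/dev/null; python3 st.py 508.4 -196.4 213.4; python3 - <<'E'
from h import *
a=ctrl.grab_frame('scene');save('s9.png',a)
A=cv2.resize(a[100:200,240:340],None,fx=6,fy=6,interpolation=cv2.INTER_CUBIC);save('c9.png',A)
E
```

```text
13.7 [ 508.3 -196.   213.7] az 37.96 tilt [ 2.1e-03  1.0e-04 -1.0e+00] [-5.180e-01  3.120e-01 -9.500e-02  1.163e+00  1.000e-03  3.900e-01] F [-0.9  3.9  4.8] M [ 0.85  0.28 -0.01] 12.9
shift tool m [-0.0004 -0.0002  0.0003]
14.3 [ 508.3 -195.8  213.7] az 16.15 tilt [ 2.1e-03  5.0e-04 -1.0e+00] [-5.180e-01  3.120e-01 -9.500e-02  1.163e+00  1.000e-03  7.710e-01] F [-0.8  2.6  4.3] M [ 0.79  0.15 -0.04] 12.4
shift tool m [-0.0006 -0.0001  0.0003]
```

View pics/c9.png

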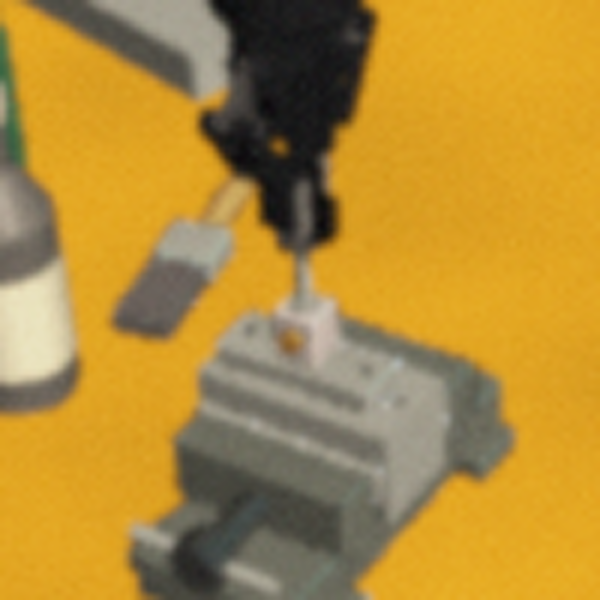

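```bash

python3 -m creep '[[[0,0,0.0],[0,0,0.04],0],[[0,0,0.0],[0,0,0.04],0]]'>/dev/null; python3 st.py; 
python3 -m creep '[[[0,0,0.0],[0,0,0.04],0],[[0,0,0.0],[0,0,0.04],0]]'>/dev/null; python3 st.py;python3 -m creep '[[[0,0,0.0],[0,0,0.03],0],[[0,0,0.0],[0,0,0.03],0]]'>/dev/null; python3 st.py;
```

```text
14.55 [ 508.4 -195.9  213.6] az 13.98 tilt [ 2.2e-03  4.0e-04 -1.0e+00] [-5.180e-01  3.120e-01 -9.500e-02  1.163e+00  1.000e-03  8.090e-01] F [0.  2.8 3.5] M [ 0.54  0.03 -0.04] 12.5
14.75 [ 508.4 -196.   213.7] az 11.74 tilt [ 2.4e-03  1.0e-04 -1.0e+00] [-5.180e-01  3.120e-01 -9.500e-02  1.162e+00  1.000e-03  8.480e-01] F [0.9 2.7 2.6] M [ 0.37 -0.04  0.01] 12.5
14.95 [ 508.5 -196.1  213.7] az 10.0 tilt [ 2.4e-03  1.0e-04 -1.0e+00] [-5.180e-01  3.120e-01 -9.500e-02  1.162e+00  1.000e-03  8.780e-01] F [0.  0.7 1.5] M [ 0.26 -0.09 -0.  ] 12.4
```

Turned 94° in total, past the stop, and the side loads have died away. I'm releasing in small steps.

```bash

python3 -m creep '[[[0,0,0.0],[0,0,0],0.2],[[0,0,0.0],[0,0,0],0.25],[[0,0,0],[0,0,0],0.35],[[0,0,0],[0,0,0],0.45],[[0,0,0],[0,0,0],0.5],[[0,0,0],[0,0,0],0.5]]' 20 >/dev/null; python3 st.py;  python3 - <<'E'
from h import *
a=ctrl.grab_frame('scene');save('s10.png',a)
A=cv2.resize(a[100:200,240:340],None,fx=6,fy=6,interpolation=cv2.INTER_CUBIC);save('c10.png',A)
E
```

```text
15.55 [ 508.5 -196.1  213.7] az 10.0 tilt [ 0.0024 -0.     -1.    ] [-5.180e-01  3.120e-01 -9.500e-02  1.162e+00  1.000e-03  8.780e-01] F [-0.1  0.  -0.2] M [ 0.   -0.01 -0.02] 43.1
```

View pics/c10.png

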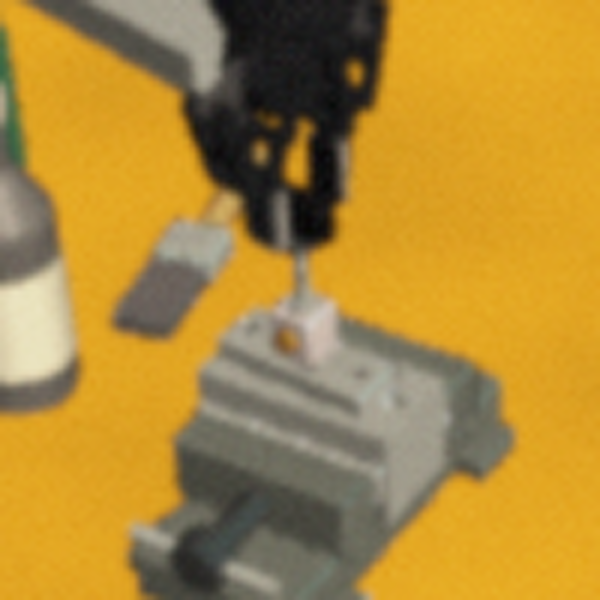

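```bash

python3 -m creep '[[[0,0,-0.005],[0,0,0],0.5],[[0,0,-0.02],[0,0,0],0.5],[[0,0,-0.04],[0,0,0],0.5],[[0,0,-0.07],[0,0,0],0.5],[[0,0,-0.1],[0,0,0],0.5],[[0,0,-0.13],[0,0,0],0.5],[[0,0,-0.13],[0,0,0],0.5]]' >/dev/null; python3 st.py 470 60 340
python3 -m creep '[[[-0.04,0.0,0],[0,0,0],0.5],[[-0.08,0,0],[0,0,0],0.5],[[-0.12,0,0],[0,0,0],0.5],[[-0.16,0,0],[0,0,0],0.5],[[-0.16,0,0],[0,0,0],0.5]]' >/dev/null; python3 st.py 470 60 340
```

```text
16.3 [ 508.9 -196.5  347.5] az 10.0 tilt [ 0.0072 -0.0027 -1.    ] [-5.180e-01  2.870e-01  2.300e-01  1.507e+00  1.000e-03  8.780e-01] F [-0.1  0.2  0.2] M [ 0.04  0.04 -0.02] 42.6
shift tool m [0.2594 0.0062 0.0065]
16.8 [ 536.7 -358.1  345.8] az 9.83 tilt [ 0.0052 -0.0019 -1.    ] [-0.715  0.486  0.544  1.623  0.002  0.684] F [ 0.8 -0.1 -0.6] M [-0.01 -0.06  0.02] 42.8
shift tool m [0.4234 0.0056 0.0047]
```

I typed the wrong sign and the arm moved to -y. The fingertips stayed at about 320 mm, well over the 200 mm bottle, so nothing was touched. I'm moving back to +y at the same height.

```bash

python3 -m creep '[[[0.04,0.0,0],[0,0,0],0.5],[[0.08,0,0],[0,0,0],0.5],[[0.12,0,0],[0,0,0],0.5],[[0.16,0,0],[0,0,0],0.5],[[0.2,0,0],[0,0,0],0.5],[[0.24,0,0],[0,0,0],0.5],[[0.28,0,0],[0,0,0],0.5],[[0.32,0,0],[0,0,0],0.5],[[0.36,0,0],[0,0,0],0.5],[[0.4,0,0],[0,0,0],0.5],[[0.44,0,0],[0,0,0],0.5],[[0.44,0,0],[0,0,0],0.5]]' >/dev/null; python3 st.py; python3 - <<'E'
from h import *
a=ctrl.grab_frame('scene');b=ctrl.grab_frame('top');save('s11.png',a);save('t11.png',b)
A=cv2.resize(a[100:200,240:340],None,fx=5,fy=5,interpolation=cv2.INTER_CUBIC);B=cv2.resize(b[190:290,345:405],None,fx=5,fy=5,interpolation=cv2.INTER_CUBIC);save('c11.png',np.hstack([A,B]))
E
```

```text
18.0 [460.   79.2 344.8] az 10.08 tilt [ 5.4e-03 -9.0e-04 -1.0e+00] [-4.000e-03  1.460e-01  3.600e-02  1.455e+00 -1.000e-03  1.391e+00] F [ 0.1 -0.1 -0.1] M [0.01 0.02 0.  ] 42.7
```

View pics/c11.png

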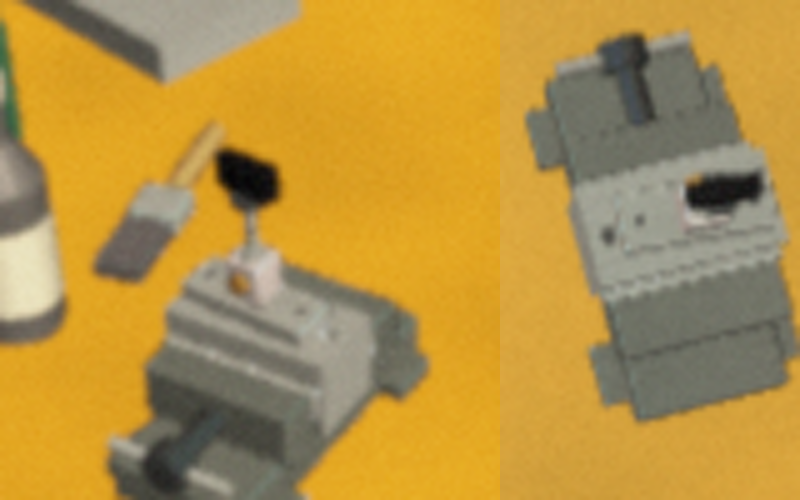

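View pics/t11.png

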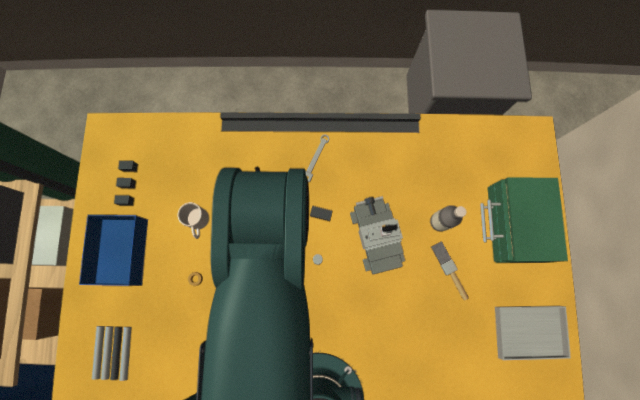

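Top (389,229) and scene (290,136) show the gauge standing on the block, the bar lying along the foot, and everything else unmoved. Last I'll check the bar's position and heading.

```bash
python3 - <<'E'
from h import *
T=cv2.imread('pics/t11.png');S=cv2.imread('pics/s11.png')
def comp(im,x0,x1,y0,y1,th=55):
    m=(im[y0:y1,x0:x1].max(2)<th).astype(np.uint8);n,l,st,c=cv2.connectedComponentsWithStats(m);k=1+np.argmax(st[1:,4]);ys,xs=np.nonzero(l==k);return np.c_[xs+x0,ys+y0].astype(np.float32)
a=comp(T,378,402,220,236);b=comp(S,280,300,126,143)
print(len(a),len(b),tri('top',a.mean(0),'scene',b.mean(0)),onz('top',a.mean(0),198))
W=np.array([onz('top',p,210)[:2] for p in a]);v=np.linalg.svd(W-W.mean(0))[2][0];print('bar dir deg',np.degrees(np.arctan2(v[1],v[0])))
E
```

```text
63 77 (array([ 508.43733069, -198.4432712 ,  193.43662176]), np.float64(1.1131174069803216)) [ 507.45409529 -197.14316266  198.        ]
bar dir deg 100.0003857732783
```

```bash
python3 - <<'E'
from h import *
print(ctrl.finish_job())
E
```

```text
the job is handed in; nothing more can be done
None
```

I stood the grey depth gauge across the wide bore, felt the probe touch bottom, locked the slide and let go, then handed the job in; the hand-in gives no verdict. The clock stood at about 18 s of the 61 s allowed.

- **Placing:** I lifted the gauge by its bar and lowered it flat onto the block. The foot landed with the TCP at z≈241 mm.
- **Feeling the bottom:** The probe stopped at z≈213.6 mm, so the bore is about 25 mm deep. The press settled at about 6 N and read 8.6 N at most at the wrist, against the 20 N limit.
- **Locking:** I turned the bar 94° clockwise, just past its stop, then released it. The wrist force read about zero once the fingers opened.

**Last checks:**
- **Position:** The bar triangulated to about (508, -198) mm, and the bore was measured at about (508, -197) mm.
- **Stance:** By eye the gauge stands flat on the block; I did not measure its tilt.
- **Bar heading:** It points at 100°, while I had set the foot to about 104°. The foot may have crept up to 4°, though that was not visible in the pictures.
- **Bystanders:** None visibly moved in the last top picture. The nut can't be seen in that picture because the arm covers it.
- **Disagreement:** The bar's measured height came out at 193 mm against about 198 mm expected. The same measurement read about 6 mm low before the lift, so I treated it as bias.
- **Slip:** After releasing, one retreat move went the wrong way (towards -y), with the fingertips about 120 mm above the bottle. Nothing was touched.

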